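# Seat the tile in the stamping jig

### The job

With the fingertips, push the small clay tile across the board until it lies flat against the metal rail, then slide it along the rail into the corner pocket at the end marked by the blue disc, fully home against the end stop and the rail. Only push it, never lift it off the board; leave the jar, the stamp and the brush where they are, and finish clear of everything.

Things in the scene. Friction and masses are not known exactly. Their poses are not given: they have to be found in the camera images.
- jig: Fixed tile-stamping jig: plywood board 240 x 470 mm, 12 mm thick, on the table. Origin at table height; in its frame the board spans x -130 to +110 mm, y -235 to +235 mm. An aluminium rail along y, 380 mm long, stands 22 mm above the board; its working face, at x = +50 mm, looks to -x, towards the robot. A corner pocket at each end of the rail.
- pocket_left (a point): Board-top point under the centre of a tile seated in the pocket at jig y > 0: jig x +25, y +155 mm. Axes as the jig's. The end stop's face is 25 mm further out (jig y 180); a lip 10 mm thick, jig y 150 to 180, has its inner face at jig x -3, so the pocket is 53 mm wide. Walls 22 mm high. Its flared mouth starts at y 131, opening to x -13 inside, -22 outside. A seated tile stands out 20 mm from the straight lip.
- pocket_right (a point): The same for the mirror-image pocket at the jig's -y end: jig x +25, y -155 mm.
- tile_center (a point): Centre of the loose terracotta tile, 50 x 50 x 16 mm, about 80 g, lying flat on the board (centre 8 mm above the board's top, 20 mm above the table). Its x and y axes are square to its sides, z up. It starts clear of the rail, turned by up to about 30 degrees to it, within 45 mm of the middle of the board's length.
- marker_blue: Blue disc, 38 mm across, 8 mm high, fixed on the board just outside one end stop; it marks the pocket to use. Origin at its underside's centre: jig x = +25 mm, jig y = +212 or -212 mm.
- marker_green: Green disc, same size, at the other end of the jig: the pocket not to use.
- jar_center (a point): Centre of a loose closed amber glaze jar, 44 mm across, 55 mm high, standing on the board near one end. Leave alone.
- stamp_center (a point): Centre of a loose turned wooden stamp, 40 mm across, 70 mm high, standing on the board near the other end. Leave alone.
- brush: Loose brush, 160 mm long, lying on the table beyond the rail. Leave alone.
- tile: The same tile; origin at the centre of its underside, axes as above.
Mind the look-alikes: they are no part of the job. Of the things like the tile, leave any that is yellow; of the rest the larger one is meant.

How it is judged:
By the outcome, as a careful person would: the job done as asked, in the order asked, and still so for the second after the job is handed in, with the robot touching nothing.
It also fails if it takes over 48 s, if anything falls off the work surface, if the arm or the gripper's body presses on something with over 40 N, if the wrist force passes 120 N, or if a joint passes its speed limit or range.

### The arm

A 6-joint arm with a two-finger parallel gripper is mounted at the origin on the work surface. World frame = base frame: x ahead of the robot, y to its left, z up, the work surface at z = 0. Lengths are in m, angles in rad, forces in N, time in s.
With the tool pointing down it reaches from about 0.3 to 0.875 m from the base axis. Payload 4.2 kg.
Tool frame: the origin (TCP) lies on the centre line of the jaws, within the pads' length; the fingertips stand 11 mm ahead of it and the grasp point (between the pads) lies 8 mm behind it (tcp_to_tips is the z of the fingertips in the tool frame, in m); z points along the fingers, y is the direction in which the jaws open and shut (so a half turn about z gives the same grasp; the last joint's range is limited). The gripper opens to 85 mm and grips with 20 to 120 N. Pads are 22 mm wide; open, the fingers measure 114 mm over their backs; the gripper's body (76 mm by 85 mm) begins 54 mm behind the grasp point. The pads swing forward as they close: fully open they stand 13 mm farther back than shut.
Start: joints at [-1.165, 0.32, 1.565, -0, 1.257, -0.02], TCP at [0.238, -0.524, 0.242] pointing down, gripper open.
Joint ranges: [-3.11, 3.11], [-0.84, 2.01], [0.21, 2.61], [-1.34, 4.49], [0.05, 2.63], [-2.56, 2.56]. Speed limits (rad/s): [2.57, 2.57, 3.14, 3.14, 3.14, 3.14].

### API

Orientations are given as a unit quaternion [x, y, z, w].
In Python, from cell import read_state, snapshot, camera_model, job_done, tcp_to_tips gives the robot as it stands.
- The arm moves only by the tool step_arm, never from a script. Its argument "rows" is a list that holds one entry, the list of rows, each a list of 7 numbers: the turn, a rotation vector about the world's x, y, z in degrees, then the shift along the world's x, y, z in m, then the closure, from 0 (fully open) to 1 (shut). A call has 1 to 5 rows; each row shifts and turns the commanded pose from where the row before left it; what a row does not reach is not made up. A row lasts 1/10 s, in which the tool goes at most 50 mm and 8.59 degrees, less where a joint would pass 70% of its speed; a pose out of reach is approached as far as the arm can. A call with a gripper value outside its range is refused whole. The fingers move at their own pace and stop on an object; the grip force is fixed at half the most. Time passes only in rows, so rows that do not move let the fingers close. It gives the time, the measured TCP pose, the force and the opening at its end, in the units of the state.
- read_state(): the state, without advancing time (a new reading comes with each control period).
- snapshot(name): name is "scene" or "top" or "wrist"; returns the picture (384x512x3 uint8, red, green, blue); there is no depth.
- camera_model(name): a dict with "fx", "fy", "cx", "cy" (pixels), "R" (3x3) and "t" (3): a world point X has camera coordinates R X + t. Camera axes: x right, y down, z forward; pixel columns grow to the right and rows downward; lengths in m; the calibration is good to about 2 mm. A picture is of the moment at which its call begins: read the wrist's pose just before it. camera_model takes no time and is no camera call; for the wrist camera it gives the pose at the moment of the call.
- job_done(): hands the job in, once; it reports no verdict.
The state is a dict: "t": time; "joints": joint angles; "joint_velocities": joint speeds; "joint_efforts": joint torques, N m; "tool_pos": TCP position; "tool_rot": TCP orientation; "wrist_force": force on the tool from outside, world axes, zero at the start; "wrist_torque": the same for the moment, N m; "gripper_width": finger opening in m.
Only numpy, scipy, OpenCV 4.12 (cv2) and the standard library are available. Lean on these libraries where they do the work, as an engineer would, in place of code of your own. Each camera call takes 0.05 s, during which the arm holds its last target. There are 200 camera calls.

## Working session

There is one attempt and no reset: what is moved stays moved. The work goes in short steps, Python scripts to look and compute and a tool call to move; the robot and the scene stay as the last step left them, time stands still between calls to the robot, and variables do not carry over. Pictures are saved under pics/ and viewed, about 8 in all and at most 12, crops included, and the job is handed in when it is done.

Besides the shell and the picture viewer there is one more tool, called in YAML: its name, and indented under it one key for each argument. step_arm: Moves the arm, as the interface text tells. Its arguments: {"type":"object","properties":{"rows":{"type":"array"}},"required":["rows"]}

```bash
mkdir -p pics; ls; python3 - <<'E'
from cell import *
import cv2
s=read_state();print({k:s[k] for k in('t','tool_pos','tool_rot','wrist_force','gripper_width')},tcp_to_tips)
for n in('top','scene'):
    im=snapshot(n);cv2.imwrite(f'pics/{n}0.png',im[:,:,::-1]);m=camera_model(n);print(n,m)
E
```

```text
pics
{'t': 0.0, 'tool_pos': array([ 0.23729585, -0.5232337 ,  0.24147118]), 'tool_rot': array([ 9.77427027e-01,  2.11271349e-01, -1.69711366e-04, -8.91956688e-04]), 'wrist_force': array([-0.11193194, -0.4217982 , -0.40131536]), 'gripper_width': 0.08542383999381654} 0.011
top {'fx': 356.6173516462213, 'fy': 356.6173516462213, 'cx': 254.96448431939183, 'cy': 187.79134681461633, 'R': array([[-0.01285619, -0.99981481,  0.01431977],
       [-0.99345646,  0.01114645, -0.11366625],
       [ 0.11348558, -0.01568738, -0.99341579]]), 't': array([0.01790976, 0.54418372, 0.67802059])}
scene {'fx': 475.62242683536357, 'fy': 475.62242683536357, 'cx': 252.69196806135614, 'cy': 189.66238636200742, 'R': array([[ 0.38421991,  0.92311431,  0.01533089],
       [ 0.768273  , -0.31047481, -0.55978745],
       [-0.51198795,  0.22685979, -0.8284944 ]]), 't': array([-0.22838884, -0.35026139,  1.12610349])}
```

View pics/top0.png

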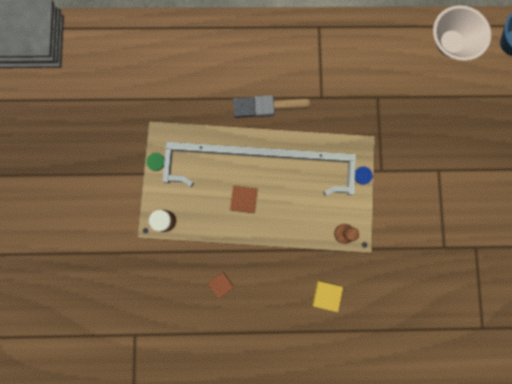

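View pics/scene0.png

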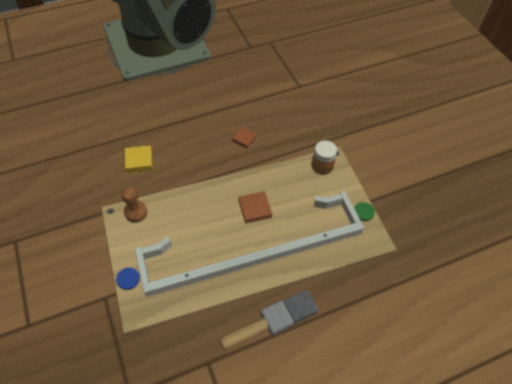

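Top view: board about (140–375, 123–251); tile at (244,199); blue disc at (363,176), so the −y end, pocket_right. The stamp is at (345,233), the jar at (160,221), the small red decoy at (221,285) and the yellow one at (328,297). The scene view agrees.

```bash
cat > h.py <<'E'
import numpy as np, cv2
from cell import *
def ray(m,px,z):
    px=np.atleast_2d(np.asarray(px,float))
    d=np.c_[(px[:,0]-m['cx'])/m['fx'],(px[:,1]-m['cy'])/m['fy'],np.ones(len(px))]@m['R']
    c=-m['R'].T@m['t']
    return (c+d*((z-c[2])/d[:,2])[:,None])[:,:2]
def blobs(mask,amin):
    cs,_=cv2.findContours(mask.astype(np.uint8),cv2.RETR_EXTERNAL,cv2.CHAIN_APPROX_NONE)
    return [c for c in cs if cv2.contourArea(c)>amin]
def cen(c):
    M=cv2.moments(c);return M['m10']/M['m00'],M['m01']/M['m00']
def up(im,k=4): return cv2.cvtColor(cv2.resize(im,None,fx=k,fy=k,interpolation=cv2.INTER_CUBIC),cv2.COLOR_RGB2HSV)
def unk(p,k=4): return (np.asarray(p,float)+.5)/k-.5
def find(im,m,k=4,zt=.028):
    hsv=up(im,k);H,S,V=[hsv[:,:,i].astype(int) for i in range(3)];out={}
    for n,msk,z in(('blue',(H>105)&(H<130)&(S>150),.020),('green',(H>50)&(H<90)&(S>130),.020)):
        b=blobs(msk,300*k*k/16)
        out[n]=[ray(m,unk(cen(c),k),z)[0].round(4) for c in b]
    out['red']=[]
    for c in blobs(((H<9)|(H>172))&(S>130)&(V>60),800*k*k/16):
        r=cv2.minAreaRect(c);p=ray(m,unk(cv2.boxPoints(r),k),zt)
        e=p[1]-p[0];f=p[2]-p[1]
        out['red'].append((p.mean(0).round(4),[round(np.linalg.norm(v),4) for v in(e,f)],
          [round(np.degrees(np.arctan2(v[1],v[0]))%90,1) for v in(e,f)]))
    return out
E
python3 - <<'E'
from h import *
for n in('top','scene'):
    im=cv2.imread(f'pics/{n}0.png')[:,:,::-1].copy();m=camera_model(n)
    o=find(im,m);print(n)
    for k in o:print(k,*o[k],sep='\n  ')
im=cv2.imread('pics/top0.png')
cv2.imwrite('pics/crop.png',cv2.resize(im[115:260,130:385],None,fx=3.1,fy=3.1,interpolation=cv2.INTER_CUBIC))
E
```

```text
top
blue
  [ 0.5692 -0.2092]
green
  [0.5996 0.2099]
red
scene
blue
  [ 0.5719 -0.2104]
green
  [0.6067 0.2151]
red
```

View pics/crop.png

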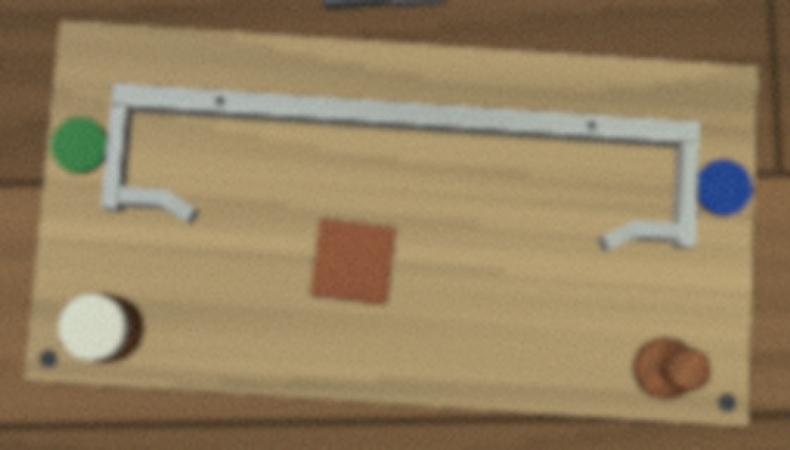

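The crop confirms it: the tile at crop (353,262), the rail face running from (125,107) to (680,142), the blue disc at (722,187), and the lip mouth at (605,243). The tile's colour mask needs adjusting, so I'll measure it again.

```bash
sed -i 's/(H<9).*S>130)&(V>60)/((H<12)|(H>172))\&(S>105)\&(V>60)/' h.py; grep -n "H<12" h.py; python3 - <<'E'
from h import *
for n,px in(('top',(244,199)),('scene',(256,207))):
    im=cv2.imread(f'pics/{n}0.png')[:,:,::-1].copy();m=camera_model(n)
    h=up(im,1);print(n,h[px[1],px[0]],h[px[1]-20,px[0]])
    o=find(im,m)
    for k in o:print(k,*o[k],sep='\n  ')
# board corners from wood mask, top
im=cv2.imread('pics/top0.png')[:,:,::-1].copy();m=camera_model('top')
k=4;g=cv2.cvtColor(cv2.resize(im,None,fx=k,fy=k,interpolation=cv2.INTER_CUBIC),cv2.COLOR_RGB2GRAY)
# rail face: scan columns in top image for bright->dark transition (rail face top edge, z=.034)
pts=[]
for x in range(185,345,4):
    if abs(x-200)<6 or abs(x-320)<6: continue
    col=g[140*k:170*k,x*k].astype(float);d=np.diff(cv2.GaussianBlur(col[:,None],(1,9),0)[:,0]);i=d.argmin()
    pts.append(((x*k+.5)/k-.5,(140*k+i+1)/k-.5))
w=ray(m,pts,.034)
vx,vy,x0,y0=cv2.fitLine(w.astype(np.float32),cv2.DIST_HUBER,0,.001,.001)[:,0]
s=np.sign(vy);print('rail face dir deg from y:',np.degrees(np.arctan2(-vx*s,vy*s)),'pt',x0,y0, 'res',np.std((w-[x0,y0])@[-vy,vx]))
E
```

```text
21:    for c in blobs((((H<12)|(H>172))&(S>105)&(V>60),800*k*k/16):Traceback (most recent call last):
  File "<stdin>", line 1, in <module>
  File "h.py", line 21
    for c in blobs((((H<12)|(H>172))&(S>105)&(V>60),800*k*k/16):
                                                               ^
SyntaxError: invalid syntax
```

```bash
sed -i 's/blobs((((H<12)/blobs(((H<12)/' h.py; cat > m.py <<'E'
from h import *
for n,px in(('top',(244,199)),('scene',(256,207))):
    im=cv2.imread(f'pics/{n}0.png')[:,:,::-1].copy();m=camera_model(n)
    h=up(im,1);print(n,h[px[1],px[0]],h[px[1]-20,px[0]])
    o=find(im,m)
    for k in o:print(k,*o[k],sep='\n  ')
im=cv2.imread('pics/top0.png')[:,:,::-1].copy();m=camera_model('top')
k=4;g=cv2.cvtColor(cv2.resize(im,None,fx=k,fy=k,interpolation=cv2.INTER_CUBIC),cv2.COLOR_RGB2GRAY)
pts=[]
for x in range(185,345,4):
    if abs(x-200)<6 or abs(x-320)<6: continue
    col=g[140*k:170*k,x*k].astype(float);d=np.diff(cv2.GaussianBlur(col[:,None],(1,9),0)[:,0]);i=d.argmin()
    pts.append(((x*k+.5)/k-.5,(140*k+i+1)/k-.5))
w=ray(m,pts,.034)
vx,vy,x0,y0=cv2.fitLine(w.astype(np.float32),cv2.DIST_HUBER,0,.001,.001)[:,0]
s=np.sign(vy);print('rail face dir deg from y:',np.degrees(np.arctan2(-vx*s,vy*s)),'pt',x0,y0, 'res',np.std((w-[x0,y0])@[-vy,vx]))
print('board corners',ray(m,np.array([(60,20),(757,65),(748,425),(25,378)])/3.1+[130,115],.012).round(4).tolist())
E
python3 m.py
```

```text
top [ 10 147 142] [ 20  92 175]
blue
  [ 0.5692 -0.2092]
green
  [0.5996 0.2099]
red
  (array([0.3573, 0.0802]), [np.float64(0.0369), np.float64(0.0365)], [np.float64(35.1), np.float64(36.3)])
  (array([0.523 , 0.0345]), [np.float64(0.0477), np.float64(0.0465)], [np.float64(82.8), np.float64(82.4)])
scene [ 11 154 136] [ 20  99 157]
blue
  [ 0.5719 -0.2104]
green
  [0.6067 0.2151]
red
  (array([0.5275, 0.0316]), [np.float64(0.0499), np.float64(0.0524)], [np.float64(82.2), np.float64(76.6)])
  (array([0.3708, 0.0742]), [np.float64(0.0411), np.float64(0.0401)], [np.float64(43.0), np.float64(28.5)])
rail face dir deg from y: -4.3737836 pt 0.6109165 -0.005568468 res 0.00033283547127843633
board corners [[0.6876, 0.2286], [0.6525, -0.2391], [0.4139, -0.221], [0.4502, 0.2462]]
```

Jig yaw is about −4.3° and its origin about (0.560, 0.002). The tile is at about (0.523, 0.0345), jig (−39, +30), turned about −3° from the jig. The target pocket is the one at −y. I'll move over the point behind the tile with the jaws along the rail, nearly shut.

step_arm:
  rows:
    - [[0,0,-1.9,0.015,0.0376,0,0.85],[0,0,-1.9,0.015,0.0376,0,0.85],[0,0,-1.9,0.015,0.0376,0,0.85],[0,0,-1.9,0.015,0.0376,0,0.85],[0,0,-1.9,0.015,0.0376,0,0.85]]

```text
t: 0.6
tool_pos: [0.3126, -0.334, 0.242]
tool_rot: [0.992, 0.129, -0.0, -0.0]
wrist_force: [1.4, -1.0, 0.5]
gripper_width: 0.0137
```

step_arm:
  rows:
    - [[0,0,-1.9,0.015,0.0376,0,0.85],[0,0,-1.9,0.015,0.0376,0,0.85],[0,0,-1.9,0.015,0.0376,0,0.85],[0,0,-1.9,0.015,0.0376,0,0.85],[0,0,-1.9,0.015,0.0376,0,0.85]]

```text
t: 1.1
tool_pos: [0.3876, -0.146, 0.2422]
tool_rot: [0.999, 0.046, -0.0, 0.0]
wrist_force: [0.1, -0.0, -0.1]
gripper_width: 0.0131
```

step_arm:
  rows:
    - [[0,0,-1.9,0.015,0.0376,0,0.85],[0,0,-1.9,0.015,0.0376,0,0.85],[0,0,-1.9,0.015,0.0376,0,0.85],[0,0,-1.9,0.015,0.0376,0,0.85],[0,0,-1.9,0.015,0.0376,0,0.85]]

```text
t: 1.6
tool_pos: [0.4626, 0.042, 0.2421]
tool_rot: [0.999, -0.036, -0.0, 0.0]
wrist_force: [1.2, -1.3, 0.0]
gripper_width: 0.013
```

step_arm:
  rows:
    - [[0,0,0,0,0,-0.045,0.85],[0,0,0,0,0,-0.045,0.85],[0,0,0,0,0,-0.04,0.85],[0,0,0,0,0,-0.035,0.85],[0,0,0,0,0,0,0.85]]

```text
t: 2.1
tool_pos: [0.4587, 0.0402, 0.0735]
tool_rot: [0.999, -0.036, -0.005, 0.001]
wrist_force: [-0.0, 0.7, 0.1]
gripper_width: 0.0128
```

```bash
cat > look.py <<'E'
import sys
from h import *
from scipy.spatial.transform import Rotation as Rn
s=read_state();print('t',s['t'],'pos',s['tool_pos'].round(4),'F',s['wrist_force'].round(2),'w',round(s['gripper_width'],4))
R=Rn.from_quat(s['tool_rot']).as_matrix();print('toolx yaw',np.degrees(np.arctan2(R[1,0],R[0,0])).round(2),'z',R[:,2].round(4))
for n in sys.argv[2:]:
    m=camera_model(n);im=snapshot(n);cv2.imwrite(f'pics/{n}{sys.argv[1]}.png',im[:,:,::-1])
    o=find(im,m);print(n,'blue',o['blue']);print(*o['red'],sep='\n')
E
python3 look.py 1 scene wrist
```

```text
t 2.1 pos [0.4587 0.0402 0.0735] F [-0.01  0.73  0.08] w 0.0128
toolx yaw -4.09 z [-1.090e-02 -8.000e-04 -9.999e-01]
scene blue [array([ 0.5719, -0.2103])]
(array([0.5275, 0.0319]), [np.float64(0.049), np.float64(0.0534)], [np.float64(85.5), np.float64(79.0)])
wrist blue []
(array([0.3722, 0.0598]), [np.float64(0.0233), np.float64(0.0077)], [np.float64(82.3), np.float64(82.2)])
(array([0.5241, 0.0353]), [np.float64(0.0491), np.float64(0.0484)], [np.float64(79.7), np.float64(82.4)])
```

step_arm:
  rows:
    - [[0,0,0,0,0,0,0.85]]

```text
t: 2.3
tool_pos: [0.464, 0.0404, 0.0791]
tool_rot: [0.999, -0.036, 0.002, -0.0]
wrist_force: [0.8, -0.1, 0.2]
gripper_width: 0.0129
```

View pics/wrist1.png

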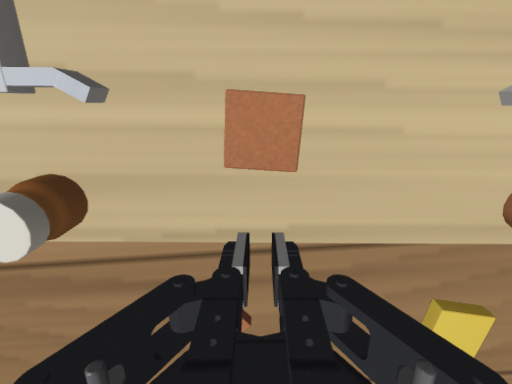

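Wrist view: the tile is at (264,131), and the fingers (centre at column ~260) line up behind it. The arm overshoots on fast moves, so I'll descend gently.

step_arm:
  rows:
    - [[0,0,0,0,0,-0.012,0.85],[0,0,0,0,0,-0.012,0.85],[0,0,0,0,0,-0.012,0.85],[0,0,0,0,0,-0.006,0.85],[0,0,0,0,0,-0.004,0.85]]

```text
t: 2.8
tool_pos: [0.4635, 0.0404, 0.0323]
tool_rot: [0.999, -0.036, 0.001, -0.0]
wrist_force: [0.2, -0.1, -0.3]
gripper_width: 0.0127
```

step_arm:
  rows:
    - [[0,0,0,0,0,0,0.85],[0,0,0,0,0,0,0.85]]

```text
t: 3.0
tool_pos: [0.463, 0.0404, 0.032]
tool_rot: [0.999, -0.036, 0.001, -0.0]
wrist_force: [0.1, 0.5, 0.2]
gripper_width: 0.0131
```

```bash
python3 look.py 2 scene; python3 -c "
import cv2;im=cv2.imread('pics/scene2.png')[130:280,150:350];cv2.imwrite('pics/c2.png',cv2.resize(im,None,fx=4,fy=4,interpolation=2))"
```

```text
t 3.0 pos [0.463  0.0404 0.032 ] F [0.15 0.52 0.21] w 0.0131
toolx yaw -4.1 z [ 0.0014 -0.     -1.    ]
scene blue [array([ 0.5719, -0.2103])]
(array([0.5269, 0.0321]), [np.float64(0.0491), np.float64(0.0525)], [np.float64(84.0), np.float64(77.9)])
```

View pics/c2.png

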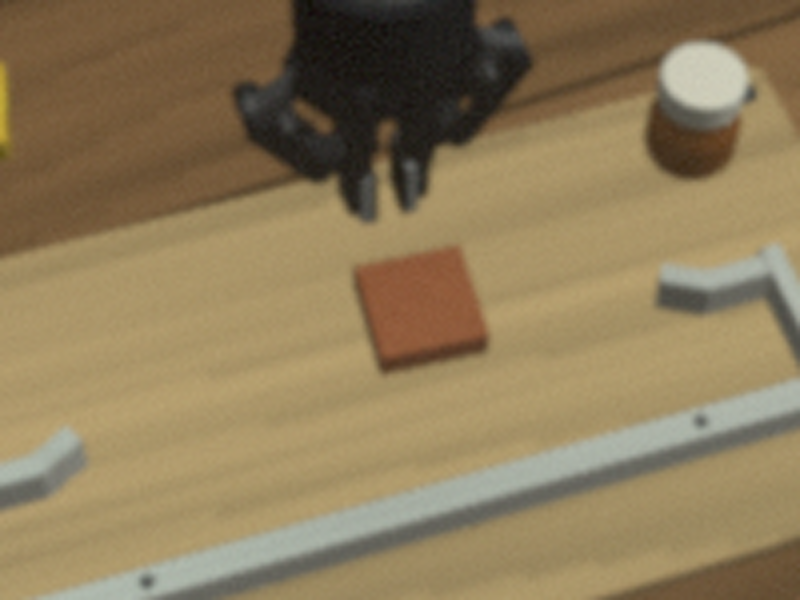

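Scene crop: the tip fronts are at crop (370,218) and (405,207), over the board behind the tile, with the jar far off at (700,120). I'll work out the tip height from that.

```bash
python3 - <<'E'
from h import *
m=camera_model('scene')
for z in(.012,.016,.020,.024,.028):print(z,ray(m,[(150+370/4,130+218/4),(150+408/4,130+208/4)],z).round(4).tolist())
E
```

```text
0.012 [[0.4655, 0.0329], [0.4668, 0.0515]]
0.016 [[0.468, 0.0319], [0.4694, 0.0504]]
0.02 [[0.4706, 0.0309], [0.472, 0.0493]]
0.024 [[0.4732, 0.0299], [0.4745, 0.0481]]
0.028 [[0.4757, 0.0288], [0.4771, 0.047]]
```

step_arm:
  rows:
    - [[0,0,0,0,0,-0.002,0.85],[0,0,0,0,0,-0.002,0.85],[0,0,0,0,0,0,0.85]]

```text
t: 3.35
tool_pos: [0.4623, 0.0403, 0.0271]
tool_rot: [0.999, -0.036, -0.0, 0.0]
wrist_force: [0.1, 1.0, 0.5]
gripper_width: 0.0129
```

Tip height checks out at about 0.017, so I can push toward the rail.

step_arm:
  rows:
    - [[0,0,0,0.006,-0.0005,0,0.85],[0,0,0,0.006,-0.0005,0,0.85],[0,0,0,0.005,-0.0003,0,0.85],[0,0,0,0.004,-0.0003,0,0.85],[0,0,0,0.004,-0.0003,0,0.85]]

```text
t: 3.85
tool_pos: [0.4879, 0.0384, 0.0273]
tool_rot: [0.999, -0.036, -0.0, 0.0]
wrist_force: [-0.1, -0.7, 0.5]
gripper_width: 0.0126
```

step_arm:
  rows:
    - [[0,0,0,0.004,-0.0003,0,0.85],[0,0,0,0.004,-0.0003,0,0.85],[0,0,0,0.004,-0.0003,0,0.85],[0,0,0,0.004,-0.0003,0,0.85],[0,0,0,0.004,-0.0003,0,0.85]]

```text
t: 4.35
tool_pos: [0.5078, 0.0369, 0.0273]
tool_rot: [0.999, -0.036, -0.0, 0.0]
wrist_force: [-1.0, -0.3, -1.0]
gripper_width: 0.013
```

step_arm:
  rows:
    - [[0,0,0,0.004,-0.0003,0,0.85],[0,0,0,0.004,-0.0003,0,0.85],[0,0,0,0.004,-0.0003,0,0.85],[0,0,0,0.004,-0.0003,0,0.85],[0,0,0,0.004,-0.0003,0,0.85]]

```text
t: 4.85
tool_pos: [0.5278, 0.0354, 0.0273]
tool_rot: [0.999, -0.036, -0.0, 0.0]
wrist_force: [0.0, 0.1, 0.2]
gripper_width: 0.0125
```

```bash
python3 look.py 3 top wrist
```

```text
t 4.85 pos [0.5278 0.0354 0.0273] F [0.02 0.12 0.16] w 0.0125
toolx yaw -4.1 z [-1.e-04 -1.e-04 -1.e+00]
top blue [array([ 0.5692, -0.2092])]

wrist blue []
(array([0.5668, 0.0338]), [np.float64(0.0483), np.float64(0.0513)], [np.float64(86.0), np.float64(89.2)])
```

step_arm:
  rows:
    - [[0,0,0,0.004,-0.0003,0,0.85],[0,0,0,0.004,-0.0003,0,0.85],[0,0,0,0.004,-0.0003,0,0.85],[0,0,0,0.004,-0.0003,0,0.85],[0,0,0,0.003,-0.0002,0,0.85]]

```text
t: 5.45
tool_pos: [0.5469, 0.034, 0.0274]
tool_rot: [0.999, -0.036, 0.0, 0.0]
wrist_force: [-0.4, 0.3, 0.9]
gripper_width: 0.0128
```

step_arm:
  rows:
    - [[0,0,0,0.001,-0.0001,0,0.85],[0,0,0,0.001,-0.0001,0,0.85],[0,0,0,0.001,-0.0001,0,0.85]]

```text
t: 5.75
tool_pos: [0.5494, 0.0337, 0.0273]
tool_rot: [0.999, -0.036, -0.0, 0.0]
wrist_force: [-0.4, 0.6, 0.1]
gripper_width: 0.0123
```

step_arm:
  rows:
    - [[0,0,0,0.001,-0.0001,0,0.85],[0,0,0,0.001,-0.0001,0,0.85]]

```text
t: 5.95
tool_pos: [0.5515, 0.0335, 0.0273]
tool_rot: [0.999, -0.036, -0.0, 0.0]
wrist_force: [0.2, -0.2, -0.4]
gripper_width: 0.0129
```

step_arm:
  rows:
    - [[0,0,0,0.001,-0.0001,0,0.85]]

```text
t: 6.05
tool_pos: [0.5519, 0.0335, 0.0273]
tool_rot: [0.999, -0.036, -0.001, 0.0]
wrist_force: [-4.3, 0.2, 2.4]
gripper_width: 0.0129
```

step_arm:
  rows:
    - [[0,0,0,0.001,-0.0001,0,0.85]]

```text
t: 6.15
tool_pos: [0.5519, 0.0335, 0.0272]
tool_rot: [0.999, -0.036, -0.002, 0.0]
wrist_force: [-5.0, 2.0, 4.1]
gripper_width: 0.0127
```

step_arm:
  rows:
    - [[0,0,0,0.001,-0.0001,0,0.85]]

```text
t: 6.25
tool_pos: [0.5519, 0.0334, 0.0271]
tool_rot: [0.999, -0.036, -0.003, 0.0]
wrist_force: [-7.8, 1.9, 5.7]
gripper_width: 0.0127
```

```bash
python3 look.py 4 wrist
```

```text
t 6.25 pos [0.5519 0.0334 0.0271] F [-7.79  1.93  5.72] w 0.0127
toolx yaw -4.11 z [-5.9e-03  2.0e-04 -1.0e+00]
wrist blue []
(array([0.5887, 0.0323]), [np.float64(0.0489), np.float64(0.0487)], [np.float64(82.1), np.float64(85.5)])
```

View pics/wrist4.png

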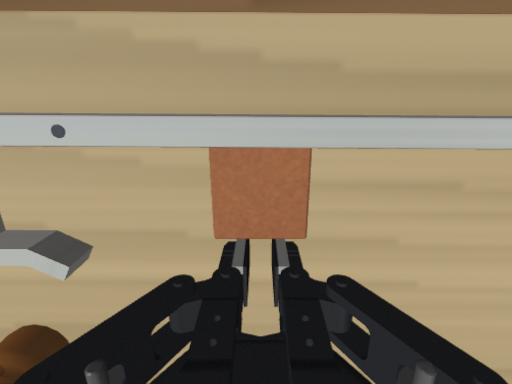

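The tile lies flat against the rail: its edge meets the rail face along (210–312, 148), and contact force is about 8 N. Next I retreat, lift, and measure the rail direction.

step_arm:
  rows:
    - [[0,0,0,-0.004,0.0003,0,0.85],[0,0,0,-0.006,0.0004,0,0.85],[0,0,0,-0.008,0.0006,0.003,0.85],[0,0,0,0,0,0.02,0.95],[0,0,0,0,0,0.022,0.95]]

```text
t: 6.8
tool_pos: [0.5354, 0.0345, 0.0724]
tool_rot: [0.999, -0.036, -0.001, 0.0]
wrist_force: [0.4, 0.8, 0.7]
gripper_width: 0.0044
```

step_arm:
  rows:
    - [[0,0,0,0,0,0,0.95],[0,0,0,0,0,0,0.95]]

```text
t: 7.0
tool_pos: [0.5365, 0.0345, 0.0727]
tool_rot: [0.999, -0.036, 0.001, 0.0]
wrist_force: [-0.3, -0.4, -0.3]
gripper_width: 0.0043
```

```bash
python3 look.py 5 wrist top; cat > rail.py <<'E'
from h import *
import sys
def rail(im,m,r0,r1,c0,c1):
    g=cv2.GaussianBlur(cv2.cvtColor(im,cv2.COLOR_RGB2GRAY),(3,3),0).astype(float);S=cv2.cvtColor(im,cv2.COLOR_RGB2HSV)[:,:,1].astype(float)
    p=[(c,r0+np.diff(S[r0:r1,c]).argmax()+.5) for c in range(c0,c1,6)]
    w=ray(m,p,.034);vx,vy,x0,y0=cv2.fitLine(w.astype(np.float32),cv2.DIST_HUBER,0,.001,.001)[:,0];s=np.sign(vy)
    print('rail yaw',np.degrees(np.arctan2(-vx*s,vy*s)),'face x at y=.03:',x0+vx/vy*(.03-y0),'std',np.std((w-[x0,y0])@[-vy,vx]))
m=camera_model('wrist');im=cv2.imread('pics/wrist5.png')[:,:,::-1].copy()
px=m['R']@np.array([.6125,.03,.034])+m['t'];r=int(m['fy']*px[1]/px[2]+m['cy']);print('exp row',r)
rail(im,m,r-8,r+14,20,490)
E
python3 rail.py
```

```text
t 7.0 pos [0.5365 0.0345 0.0727] F [-0.28 -0.4  -0.29] w 0.0043
toolx yaw -4.1 z [ 1.3e-03 -1.0e-04 -1.0e+00]
wrist blue []
(array([0.5893, 0.0322]), [np.float64(0.0485), np.float64(0.0492)], [np.float64(86.0), np.float64(88.5)])
top blue [array([ 0.5692, -0.2091])]

exp row 111
rail yaw -4.37416 face x at y=.03: 0.6134135 std 0.00018103170945635774
```

Rail yaw is −4.37°, and the tile is at about (0.588, 0.0315). I'll move behind it on the +y side, turning the jaws to lie across the rail.

step_arm:
  rows:
    - [[0,0,8.15,0.0048,0.0048,0,0.95],[0,0,8.15,0.0048,0.0048,0,0.95],[0,0,8.15,0.0048,0.0048,0,0.95],[0,0,8.15,0.0048,0.0048,0,0.95],[0,0,8.15,0.0048,0.0048,0,0.95]]

```text
t: 7.6
tool_pos: [0.5599, 0.0586, 0.0711]
tool_rot: [0.948, 0.317, -0.001, -0.0]
wrist_force: [0.1, -0.1, -0.4]
gripper_width: 0.0043
```

step_arm:
  rows:
    - [[0,0,8.15,0.0048,0.0048,0,0.95],[0,0,8.15,0.0048,0.0048,0,0.95],[0,0,8.15,0.0048,0.0048,0,0.95],[0,0,8.15,0.0048,0.0048,0,0.95],[0,0,8.15,0.0048,0.0048,0,0.95]]

```text
t: 8.1
tool_pos: [0.5839, 0.0826, 0.071]
tool_rot: [0.779, 0.627, -0.001, -0.001]
wrist_force: [0.1, -1.1, -0.1]
gripper_width: 0.0046
```

step_arm:
  rows:
    - [[0,0,8.2,0.0048,0.0048,0,0.95],[0,0,0,0,0,0,0.95],[0,0,0,0,0,0,0.95]]

```text
t: 8.4
tool_pos: [0.5886, 0.0872, 0.0714]
tool_rot: [0.735, 0.678, -0.001, -0.001]
wrist_force: [-0.6, -0.5, -0.9]
gripper_width: 0.004
```

```bash
python3 look.py 6 wrist
```

```text
t 8.4 pos [0.5886 0.0872 0.0714] F [-0.56 -0.47 -0.91] w 0.004
toolx yaw 85.44 z [-1.9e-03 -4.0e-04 -1.0e+00]
wrist blue []
(array([0.6133, 0.0552]), [np.float64(0.0045), np.float64(0.0172)], [np.float64(7.8), np.float64(7.3)])
(array([0.5858, 0.0371]), [np.float64(0.0573), np.float64(0.0139)], [np.float64(84.9), np.float64(85.5)])
(array([0.4054, 0.0907]), [np.float64(0.0064), np.float64(0.0138)], [np.float64(85.5), np.float64(69.4)])
```

View pics/wrist6.png

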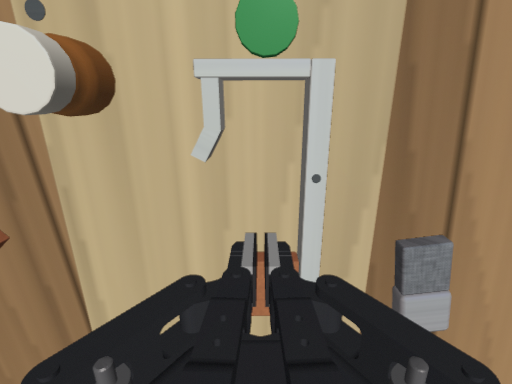

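Wrist view: the fingers (centre at column ~260) sit between the rail face (column ~300) and the open board. The tile is hidden behind them, and the green pocket is at the top. I'll descend with force checks.

step_arm:
  rows:
    - [[0,0,0,0,0,-0.012,0.95],[0,0,0,0,0,-0.012,0.95],[0,0,0,0,0,-0.006,0.95],[0,0,0,0,0,-0.004,0.95],[0,0,0,0,0,-0.003,0.95]]

```text
t: 8.95
tool_pos: [0.5891, 0.0873, 0.0347]
tool_rot: [0.734, 0.679, -0.0, -0.0]
wrist_force: [-0.3, -0.2, -0.3]
gripper_width: 0.0042
```

step_arm:
  rows:
    - [[0,0,0,0,0,-0.003,0.95],[0,0,0,0,0,-0.003,0.95],[0,0,0,0,0,0,0.95]]

```text
t: 9.25
tool_pos: [0.5892, 0.0873, 0.0291]
tool_rot: [0.734, 0.679, -0.0, -0.0]
wrist_force: [0.2, -0.1, 0.8]
gripper_width: 0.0044
```

```bash
python3 look.py 7 scene; python3 -c "
import cv2;im=cv2.imread('pics/scene7.png')[130:310,90:380];cv2.imwrite('pics/c7.png',cv2.resize(im,None,fx=2.7,fy=2.7,interpolation=2))"
```

```text
t 9.25 pos [0.5892 0.0873 0.0291] F [ 0.24 -0.05  0.78] w 0.0044
toolx yaw 85.59 z [-3.e-04 -1.e-04 -1.e+00]
scene blue [array([ 0.5719, -0.2104])]
(array([0.5882, 0.0295]), [np.float64(0.0504), np.float64(0.0438)], [np.float64(86.5), np.float64(80.1)])
(array([0.3717, 0.0731]), [np.float64(0.0416), np.float64(0.0424)], [np.float64(47.3), np.float64(34.1)])
```

View pics/c7.png

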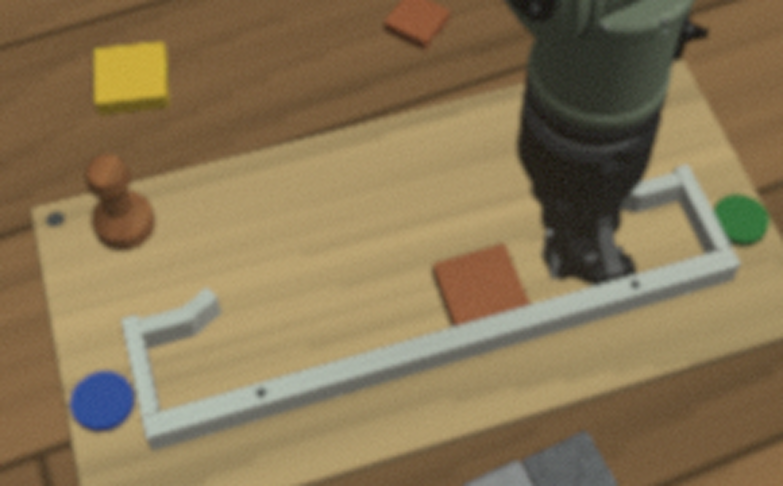

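The tile is flat on the rail at crop (480,285) and the fingers are behind it. Now I slide it along the rail.

step_arm:
  rows:
    - [[0,0,0,-0.00046,-0.006,0,0.95],[0,0,0,-0.00046,-0.006,0,0.95],[0,0,0,-0.0003,-0.004,0,0.95],[0,0,0,-0.0003,-0.004,0,0.95],[0,0,0,-0.0003,-0.004,0,0.95]]

```text
t: 9.8
tool_pos: [0.5876, 0.0629, 0.0295]
tool_rot: [0.734, 0.679, 0.0, 0.0]
wrist_force: [-0.3, 1.0, 1.2]
gripper_width: 0.0042
```

step_arm:
  rows:
    - [[0,0,0,-0.00038,-0.005,0,0.95],[0,0,0,-0.00038,-0.005,0,0.95],[0,0,0,-0.00038,-0.005,0,0.95],[0,0,0,-0.00038,-0.005,0,0.95],[0,0,0,-0.00038,-0.005,0,0.95]]

```text
t: 10.3
tool_pos: [0.5856, 0.0379, 0.0293]
tool_rot: [0.734, 0.679, 0.0, 0.0]
wrist_force: [0.2, 0.2, -0.1]
gripper_width: 0.0043
```

step_arm:
  rows:
    - [[0,0,0,-0.00038,-0.005,0,0.95],[0,0,0,-0.00038,-0.005,0,0.95],[0,0,0,-0.00038,-0.005,0,0.95],[0,0,0,-0.00038,-0.005,0,0.95],[0,0,0,-0.00038,-0.005,0,0.95]]

```text
t: 10.8
tool_pos: [0.5837, 0.0129, 0.0293]
tool_rot: [0.734, 0.679, 0.0, 0.0]
wrist_force: [0.3, 0.2, 0.5]
gripper_width: 0.0045
```

```bash
python3 look.py 8 scene
```

```text
t 10.8 pos [0.5837 0.0129 0.0293] F [0.34 0.18 0.5 ] w 0.0045
toolx yaw 85.6 z [ 1.e-04 -0.e+00 -1.e+00]
scene blue [array([ 0.5719, -0.2103])]
(array([ 0.5839, -0.0236]), [np.float64(0.0507), np.float64(0.044)], [np.float64(85.6), np.float64(81.4)])
```

step_arm:
  rows:
    - [[0,0,0,-0.00038,-0.005,0,0.95],[0,0,0,-0.00038,-0.005,0,0.95],[0,0,0,-0.00038,-0.005,0,0.95],[0,0,0,-0.00038,-0.005,0,0.95],[0,0,0,-0.00038,-0.005,0,0.95]]

```text
t: 11.35
tool_pos: [0.5817, -0.0121, 0.0293]
tool_rot: [0.734, 0.679, -0.0, 0.0]
wrist_force: [0.7, 1.1, 0.0]
gripper_width: 0.0041
```

step_arm:
  rows:
    - [[0,0,0,-0.00038,-0.005,0,0.95],[0,0,0,-0.00038,-0.005,0,0.95],[0,0,0,-0.00038,-0.005,0,0.95],[0,0,0,-0.00038,-0.005,0,0.95],[0,0,0,-0.00038,-0.005,0,0.95]]

```text
t: 11.85
tool_pos: [0.5798, -0.0371, 0.0293]
tool_rot: [0.734, 0.679, -0.0, 0.0]
wrist_force: [0.2, -0.9, -0.3]
gripper_width: 0.0041
```

step_arm:
  rows:
    - [[0,0,0,-0.00038,-0.005,0,0.95],[0,0,0,-0.00038,-0.005,0,0.95],[0,0,0,-0.00038,-0.005,0,0.95],[0,0,0,-0.00038,-0.005,0,0.95],[0,0,0,-0.00038,-0.005,0,0.95]]

```text
t: 12.35
tool_pos: [0.5779, -0.0621, 0.0293]
tool_rot: [0.734, 0.679, 0.0, 0.0]
wrist_force: [0.1, 0.9, -0.3]
gripper_width: 0.0042
```

```bash
python3 look.py 9 scene;  python3 -c "
import cv2;im=cv2.imread('pics/scene9.png')[170:320,90:290];cv2.imwrite('pics/c9.png',cv2.resize(im,None,fx=4,fy=4,interpolation=2))"
```

```text
t 12.35 pos [ 0.5779 -0.0621  0.0293] F [ 0.12  0.93 -0.31] w 0.0042
toolx yaw 85.6 z [ 0. -0. -1.]
scene blue [array([ 0.5719, -0.2103])]
(array([ 0.5782, -0.0977]), [np.float64(0.0504), np.float64(0.0436)], [np.float64(85.6), np.float64(84.3)])
```

View pics/c9.png

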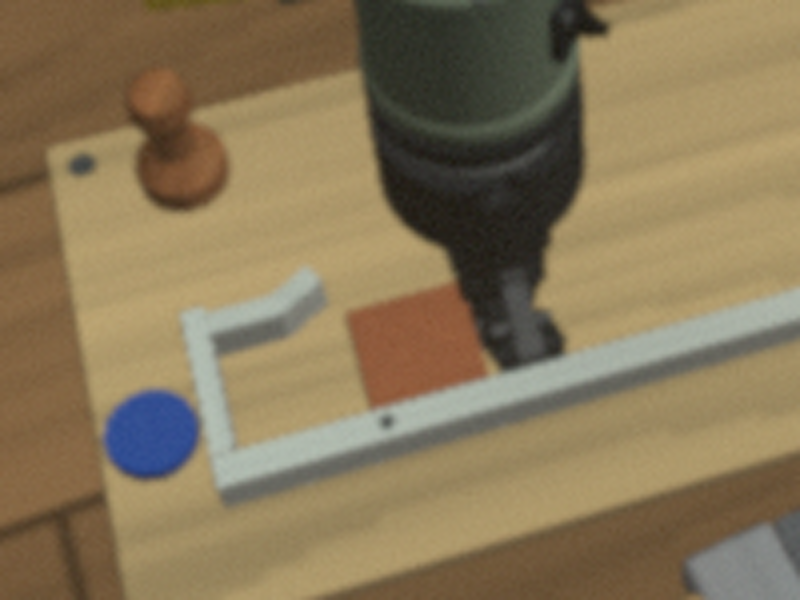

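The tile at crop (415,350) is still flat on the rail and heading into the pocket mouth; the stamp at (180,140) is clear.

step_arm:
  rows:
    - [[0,0,0,-0.00038,-0.005,0,0.95],[0,0,0,-0.00038,-0.005,0,0.95],[0,0,0,-0.00038,-0.005,0,0.95],[0,0,0,-0.00038,-0.005,0,0.95],[0,0,0,-0.0003,-0.004,0,0.95]]

```text
t: 12.9
tool_pos: [0.5761, -0.0861, 0.0294]
tool_rot: [0.734, 0.679, 0.0, 0.0]
wrist_force: [0.3, 1.4, -0.1]
gripper_width: 0.0043
```

step_arm:
  rows:
    - [[0,0,0,-0.0003,-0.004,0,0.95],[0,0,0,-0.0003,-0.004,0,0.95],[0,0,0,-0.0003,-0.004,0,0.95],[0,0,0,-0.0003,-0.004,0,0.95],[0,0,0,-0.0003,-0.004,0,0.95]]

```text
t: 13.4
tool_pos: [0.5746, -0.1059, 0.0293]
tool_rot: [0.734, 0.679, -0.0, -0.0]
wrist_force: [-1.0, 1.4, 0.3]
gripper_width: 0.0043
```

step_arm:
  rows:
    - [[0,0,0,-0.00023,-0.003,0,0.95],[0,0,0,-0.00015,-0.002,0,0.95],[0,0,0,-0.0001,-0.001,0,0.95]]

```text
t: 13.7
tool_pos: [0.5742, -0.1119, 0.0293]
tool_rot: [0.734, 0.679, 0.0, 0.0]
wrist_force: [-1.0, 0.2, -0.5]
gripper_width: 0.0041
```

step_arm:
  rows:
    - [[0,0,0,-0.0001,-0.001,0,0.95],[0,0,0,-0.0001,-0.001,0,0.95]]

```text
t: 13.9
tool_pos: [0.574, -0.1137, 0.0293]
tool_rot: [0.734, 0.679, 0.0, 0.0]
wrist_force: [-1.3, 0.9, -0.1]
gripper_width: 0.0043
```

step_arm:
  rows:
    - [[0,0,0,-0.0001,-0.001,0,0.95],[0,0,0,-0.0001,-0.001,0,0.95]]

```text
t: 14.1
tool_pos: [0.5738, -0.1157, 0.0293]
tool_rot: [0.734, 0.679, 0.0, 0.0]
wrist_force: [0.1, 0.9, -0.1]
gripper_width: 0.0043
```

step_arm:
  rows:
    - [[0,0,0,-0.0001,-0.001,0,0.95]]

```text
t: 14.2
tool_pos: [0.5737, -0.1168, 0.0293]
tool_rot: [0.734, 0.679, 0.0, 0.0]
wrist_force: [0.0, 0.3, -0.4]
gripper_width: 0.0045
```

step_arm:
  rows:
    - [[0,0,0,-0.0001,-0.001,0,0.95]]

```text
t: 14.3
tool_pos: [0.5737, -0.1169, 0.0293]
tool_rot: [0.734, 0.679, 0.001, -0.0]
wrist_force: [0.8, 6.5, 0.5]
gripper_width: 0.0043
```

step_arm:
  rows:
    - [[0,0,0,-0.0001,-0.001,0,0.95]]

```text
t: 14.4
tool_pos: [0.5737, -0.117, 0.0293]
tool_rot: [0.734, 0.679, 0.001, -0.001]
wrist_force: [0.7, 11.0, 0.8]
gripper_width: 0.0041
```

The end stop is felt at y = −0.1169 (predicted −0.1165), with 11 N. I'll back off, lift and look.

step_arm:
  rows:
    - [[0,0,0,0.0003,0.004,0,0.95],[0,0,0,0.0004,0.006,0,0.95],[0,0,0,0.0008,0.01,0,0.95],[0,0,0,0.0004,0.006,0.015,0.95],[0,0,0,0,0,0.03,0.95]]

```text
t: 14.9
tool_pos: [0.5736, -0.0912, 0.0726]
tool_rot: [0.733, 0.68, -0.002, -0.002]
wrist_force: [0.3, -0.0, 1.1]
gripper_width: 0.0042
```

step_arm:
  rows:
    - [[0,0,-8,-0.004,0,0.025,0.95],[0,0,-8,-0.006,-0.004,0.02,0.95],[0,0,-8,-0.008,-0.006,0,0.95],[0,0,-8,-0.008,-0.006,0,0.95],[0,0,-8,-0.008,-0.006,0,0.95]]

```text
t: 15.4
tool_pos: [0.5411, -0.1144, 0.1196]
tool_rot: [0.923, 0.385, 0.0, 0.0]
wrist_force: [-0.2, -0.5, 0.0]
gripper_width: 0.0041
```

step_arm:
  rows:
    - [[0,0,-8,-0.008,-0.008,0,0.95],[0,0,-8,-0.008,-0.008,0,0.95],[0,0,-8,-0.008,-0.008,0,0.95],[0,0,-8,-0.006,-0.008,0,0.95],[0,0,-8,0,-0.005,0,0.95]]

```text
t: 15.9
tool_pos: [0.5106, -0.1516, 0.1194]
tool_rot: [0.999, 0.046, -0.0, 0.0]
wrist_force: [-0.5, -0.1, -0.3]
gripper_width: 0.0041
```

step_arm:
  rows:
    - [[0,0,-8,0,0,0,0.95],[0,0,-1.7,0,0,0,0.95],[0,0,0,0,0,0,0.95]]

```text
t: 16.2
tool_pos: [0.5114, -0.1513, 0.1193]
tool_rot: [0.999, -0.035, -0.0, 0.0]
wrist_force: [0.4, -0.4, 0.9]
gripper_width: 0.004
```

```bash
python3 look.py 10 wrist scene
```

```text
t 16.2 pos [ 0.5114 -0.1513  0.1193] F [ 0.43 -0.41  0.87] w 0.004
toolx yaw -3.97 z [-0.e+00 -2.e-04 -1.e+00]
wrist blue [array([ 0.571, -0.208])]
(array([0.3776, 0.0636]), [np.float64(0.0518), np.float64(0.0299)], [np.float64(36.2), np.float64(21.2)])
(array([ 0.5749, -0.1519]), [np.float64(0.0492), np.float64(0.0483)], [np.float64(83.3), np.float64(85.6)])
scene blue [array([ 0.5719, -0.2104])]
(array([ 0.573 , -0.1543]), [np.float64(0.0482), np.float64(0.0454)], [np.float64(85.7), np.float64(86.5)])
(array([0.3714, 0.0737]), [np.float64(0.0411), np.float64(0.0406)], [np.float64(43.6), np.float64(29.2)])
```

View pics/wrist10.png

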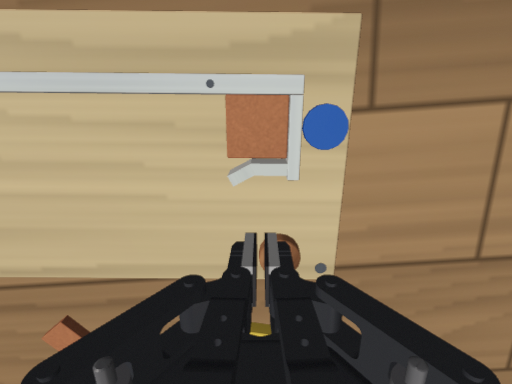

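Wrist view: the tile at (257,126) is in the blue-side pocket, against the end stop at column ~288 and the rail at row ~94. I'll zoom in to check for gaps.

```bash
python3 - <<'E'
from h import *
im=cv2.imread('pics/wrist10.png');cv2.imwrite('pics/c10.png',cv2.resize(im[65:190,210:320],None,fx=4.6,fy=4.6,interpolation=cv2.INTER_CUBIC))
m=camera_model('wrist');print('cam',(-m['R'].T@m['t']).round(4))
a=np.radians(-4.37);ex=np.array([np.cos(a),np.sin(a)]);ey=np.array([-ex[1],ex[0]])
hsv=up(im[:,:,::-1].copy(),4);H,S,V=[hsv[:,:,i].astype(int) for i in range(3)]
c=max(blobs((H<12)&(S>105)&(V>60)&(np.indices(H.shape)[0]<170*4),800),key=cv2.contourArea)
w=ray(m,unk(c[:,0]),.028);b=ray(m,[(325.5,126.5)],.020)[0]
print('tile extents ex',np.percentile(w@ex,[1,99])-b@ex,'ey',np.percentile(w@ey,[1,99])-b@ey)
# rail edge at top z=.034 and base line
g=cv2.cvtColor(im,cv2.COLOR_BGR2GRAY);S1=cv2.cvtColor(im,cv2.COLOR_BGR2HSV)[:,:,1].astype(int)
for z in(.034,.028,.012):
  for cc in(100,160,215,255,275):
    r=85+np.diff(S1[85:110,cc]).argmax()+.5
    print(z,cc,r,(ray(m,[(cc,r)],z)[0]@ex-b@ex).round(4),end=' | ')
  print()
E
```

```text
cam [ 0.5927 -0.1559  0.2513]
tile extents ex [-0.02478757  0.02436647] ey [0.03238196 0.0810745 ]
0.034 100 92.5 0.0246 | 0.034 160 93.5 0.0242 | 0.034 215 93.5 0.0246 | 0.034 255 94.5 0.0241 | 0.034 275 94.5 0.0242 | 
0.028 100 92.5 0.0248 | 0.028 160 93.5 0.0244 | 0.028 215 93.5 0.0247 | 0.028 255 94.5 0.0243 | 0.028 275 94.5 0.0244 | 
0.012 100 92.5 0.0253 | 0.012 160 93.5 0.0249 | 0.012 215 93.5 0.0252 | 0.012 255 94.5 0.0247 | 0.012 275 94.5 0.0249 |
```

View pics/c10.png

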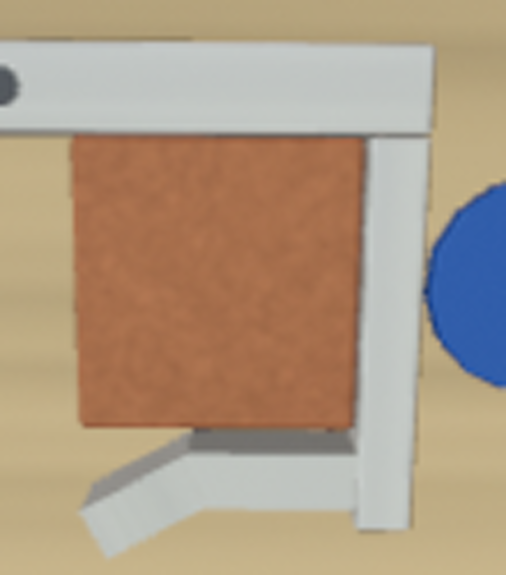

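The tile is flush: no gap shows at the rail or the end stop, and the ~3 mm of slack is on the lip side. I'll rise clear, check the other objects, and hand in.

step_arm:
  rows:
    - [[0,0,0,-0.01,0.01,0.03,0.95],[0,0,0,-0.01,0.015,0.03,0.95],[0,0,0,-0.01,0.015,0.03,0.95],[0,0,0,0,0,0.01,0.95],[0,0,0,0,0,0,0.95]]

```text
t: 16.8
tool_pos: [0.4824, -0.1118, 0.2208]
tool_rot: [0.999, -0.035, 0.002, 0.001]
wrist_force: [-0.4, -0.3, -0.3]
gripper_width: 0.0041
```

```bash
python3 look.py 11 scene; python3 - <<'E'
import cv2,numpy as np
a=cv2.imread('pics/scene0.png').astype(int);b=cv2.imread('pics/scene11.png').astype(int)
for n,(x0,y0,x1,y1) in dict(stamp=(118,180,152,225),jar=(308,138,345,178),brush=(218,288,322,350)).items():
    print(n,np.abs(a-b)[y0:y1,x0:x1].mean().round(2))
from cell import job_done,read_state
job_done();print(read_state()['t'])
E
```

```text
t 16.8 pos [ 0.4824 -0.1118  0.2208] F [-0.45 -0.31 -0.33] w 0.0041
toolx yaw -4.01 z [ 0.0039 -0.0015 -1.    ]
scene blue [array([ 0.572 , -0.2104])]
(array([ 0.573 , -0.1542]), [np.float64(0.0485), np.float64(0.0454)], [np.float64(85.2), np.float64(86.2)])
(array([0.3719, 0.0739]), [np.float64(0.0408), np.float64(0.0411)], [np.float64(47.7), np.float64(34.6)])
stamp 6.32
jar 7.63
brush 6.36
the job is handed in; nothing more can be done
the job is handed in; nothing more can be done
```

The tile is seated in the corner pocket at the blue-disc end, against both the end stop and the rail, and the job was handed in at about 16.8 s. I pushed it square onto the rail with nearly shut fingertips (felt about 8 N). I then slid it along the rail until it met the end stop (11 N, within 0.5 mm of the predicted spot).

- **Tile:** the last close-up showed no gap at the rail or the stop, and the tile's measured edges matched a seated tile to about 1 mm. After lifting clear, the scene view still put it in the same place.
- **Jar, stamp and brush:** their before/after picture differences were small and even (6.3 to 7.6 grey levels), which I took as image noise. I did not measure a noise level to compare with, but the gripper never came near them.
- **Finish:** the gripper ended about 0.22 m up, with only noise-level force on the wrist.
- **Camera disagreement:** the scene camera read 2–5 mm off from the top camera on some points, so I relied on the wrist camera and felt contact for the final checks.

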